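# Put the microscope objectives away in their caddy

## Task

Put the three microscope objectives away in the caddy: the small one in the small cup, the medium one in the medium cup and the large one in the large cup, each set down gently, standing nose up on the floor of its cup. The eyepiece, the hollow extension tube and the knurled stage knob do not belong there: leave them standing where they are.

Things in the scene. Friction and masses are not known exactly. Their poses are not given: they have to be found in the camera images.
- objective_small: The small microscope objective, loose, standing nose up on the pad: a steel barrel 26 mm in diameter, straight from the underside to 44 mm, then a nose tapering to a narrow tip at 56 mm; dark ring near the foot. Round, so its yaw means nothing. Origin: centre of its underside; z up. It fits the small cup with 8 mm to spare all round.
- objective_medium: The medium microscope objective, loose, standing nose up on the pad: a steel barrel 34 mm in diameter, straight from the underside to 50 mm, then a nose tapering to a narrow tip at 66 mm; dark ring near the foot. Round, so its yaw means nothing. Origin: centre of its underside; z up. It fits the medium cup with 8 mm to spare all round.
- objective_large: The large microscope objective, loose, standing nose up on the pad: a steel barrel 42 mm in diameter, straight from the underside to 57 mm, then a nose tapering to a narrow tip at 76 mm; dark ring near the foot. Round, so its yaw means nothing. Origin: centre of its underside; z up. It fits the large cup with 8 mm to spare all round.
- cup_small: The small cup of the caddy, fixed: round black open cup, 42 mm inside and 54 mm outside diameter, 14 mm high, with its inner floor 3 mm above its origin, so 11 mm deep. Origin: centre of its underside, 4 mm above the bench. The cups stand in a straight row, 85 mm apart, in any order, in the caddy: a fixed aluminium tray 280 mm along the row, 100 mm across, rim 14 mm above the bench.
- cup_medium: The medium cup of the caddy, fixed: round black open cup, 50 mm inside and 62 mm outside diameter, 14 mm high, with its inner floor 3 mm above its origin, so 11 mm deep. Origin: centre of its underside, 4 mm above the bench. The cups stand in a straight row, 85 mm apart, in any order, in the caddy: a fixed aluminium tray 280 mm along the row, 100 mm across, rim 14 mm above the bench.
- cup_large: The large cup of the caddy, fixed: round black open cup, 58 mm inside and 70 mm outside diameter, 14 mm high, with its inner floor 3 mm above its origin, so 11 mm deep. Origin: centre of its underside, 4 mm above the bench. The cups stand in a straight row, 85 mm apart, in any order, in the caddy: a fixed aluminium tray 280 mm along the row, 100 mm across, rim 14 mm above the bench.
- eyepiece: A look-alike, loose: eyepiece, steel tube 30 mm in diameter to 36 mm height, then a wider black head 44 mm in diameter with a flat glass top at 62 mm. Origin: centre of its underside; z up.
- extension_tube: A look-alike, loose: plain hollow aluminium tube, 40 mm outside and 31 mm inside diameter, 58 mm high, open at the top. Origin: centre of its underside; z up.
- stage_knob: A look-alike, loose: knurled aluminium knob 46 mm in diameter and 26 mm high with a 16 mm steel stem standing up to 56 mm. Origin: centre of its underside; z up. The look-alikes and objectives stand at least 75 mm apart (centres) on one black pad 2 mm thick, beside the caddy.
There are look-alikes about, which are no part of the job. Leave any orange or turquoise look-alike of the cup_medium alone.

How it is judged (in metres and radians):
At the end, for the whole second after the job is handed in: Each objective stands upright (within 0.1 rad) on the floor of the cup of its own size (underside less than 4 mm above the cup's floor), within 12 mm of the cup's centre, at rest and let go; the eyepiece, extension tube and stage knob stand upright within 20 mm of where they were (horizontal distance between objective_small and cup_small below 0.012 m and z of objective_small in the frame of cup_small between 0 and 0.007 m and angle between each of objective_small, objective_medium, objective_large, eyepiece, extension_tube, stage_knob's own z axis and vertical below 0.1 rad and linear speed of each of objective_small, objective_medium, objective_large below 0.02 m/s and angular speed of each of objective_small, objective_medium, objective_large below 0.2 rad/s and contact force between each of objective_small, objective_medium, objective_large and the fingers below 0.1 N and horizontal distance between objective_medium and cup_medium below 0.012 m and z of objective_medium in the frame of cup_medium between 0 and 0.007 m and horizontal distance between objective_large and cup_large below 0.012 m and z of objective_large in the frame of cup_large between 0 and 0.007 m and distance of each of eyepiece, extension_tube, stage_knob from where it was at the start of the episode below 0.02 m); the robot touches nothing.
It fails at once if an objective is dropped into its cup (faster than 0.6 m/s close above it) ((horizontal distance between objective_small and cup_small below 0.03 m and z of objective_small in the frame of cup_small below 0.06 m and linear speed of objective_small above 0.6 m/s) or (horizontal distance between objective_medium and cup_medium below 0.03 m and z of objective_medium in the frame of cup_medium below 0.06 m and linear speed of objective_medium above 0.6 m/s) or (horizontal distance between objective_large and cup_large below 0.03 m and z of objective_large in the frame of cup_large below 0.06 m and linear speed of objective_large above 0.6 m/s)).
It fails at once if the eyepiece, extension tube or stage knob is moved more than 20 mm or tipped over ((distance of eyepiece from where it was at the start of the episode above 0.02 m or angle between eyepiece's own z axis and vertical above 0.5 rad) or (distance of extension_tube from where it was at the start of the episode above 0.02 m or angle between extension_tube's own z axis and vertical above 0.5 rad) or (distance of stage_knob from where it was at the start of the episode above 0.02 m or angle between stage_knob's own z axis and vertical above 0.5 rad)).
It also fails if it takes over 96 s, if anything falls off the work surface, if the arm or the gripper's body presses on something with over 40 N, if the wrist force passes 120 N, or if a joint passes its speed limit or range.

## Robot

A 6-joint arm with a two-finger parallel gripper is mounted at the origin on the work surface. World frame = base frame: x ahead of the robot, y to its left, z up, the work surface at z = 0. Lengths are in m, angles in degrees, forces in N, time in s.
With the tool pointing down it reaches from about 0.375 to 0.9 m from the base axis. Payload 3.1 kg.
Tool frame: the origin (TCP) lies on the centre line of the jaws, within the pads' length; the fingertips stand 8 mm ahead of it and the grasp point (between the pads) lies 11 mm behind it; z points along the fingers, y is the line along which they close (so a half turn about z gives the same grasp; the last joint's range is limited). The gripper opens to 87 mm and grips with 3 to 60 N. Pads are 19 mm wide; open, the fingers measure 117 mm over their backs; the gripper's body (75 mm by 190 mm) begins 51 mm behind the grasp point.
Start: joints at [-84.139, 30.224, 82.088, -0, 67.689, -10.227], TCP at [0.173, -0.6, 0.231] pointing down, gripper open.
Joint ranges: [-176.69, 176.69], [-43.24, 126.21], [12.49, 139.97], [-82, 262], [0, 151.66], [-163.58, 163.58]. Speed limits (degrees/s): [159.86, 159.86, 180, 180, 180, 180].

## Interface

Orientations are given as a 3x3 rotation matrix whose columns are the frame's x, y, z axes.
In Python, from rig import * gives the robot as it stands.
- The arm moves only by the tool step_arm, never from a script. Its argument "targets" is a list of rows, each a list of 5 numbers: the opening, from -1 (shut) to 1 (fully open), then the shift along the world's x, y, z normalised to -1 to 1, where 1 is 0.25 m, then the turn about the world's z normalised to -1 to 1, where 1 is 180 degrees. In form: [[fingers, x, y, z, turn], ...]. A call has 1 to 20 rows; each row is the pose to reach, as a shift and turn from the pose commanded when the call began, turning the shorter way round; what a row does not reach only later rows make up. A row lasts 1/10 s, in which the tool goes at most 50 mm and 8.59 degrees, less where a joint would pass 70% of its speed; a pose out of reach is approached as far as the arm can. A call with a number of a shift or a turn outside -1 to 1 is refused whole. A call with a gripper value outside its range is refused whole. The fingers move at their own pace and stop on an object; the grip force is fixed at half the most. Time passes only in rows, so rows that repeat a pose let the fingers close. It gives the time, the measured TCP pose, the force, the opening and the grip force at its end, in the units of the state.
- read_state(): the state, without advancing time (a new reading comes with each control period).
- capture(name): name is "scene" or "top" or "wrist"; returns a dict with "color" (384x512x3 uint8, red, green, blue), "mtx" (3x3 intrinsics, pixels), "k1" (the pictures are not rectified: a ray, as slopes to the right and down, at radius r is drawn at 1 + k1 r^2 times it, then the intrinsics apply), "pose" (4x4, takes a point from camera to world coordinates). Camera axes: x right, y down, z forward; pixel columns grow to the right and rows downward; lengths in m; the calibration is good to about 2 mm. A picture is of the moment at which its call begins. There is no depth.
- hand_in(): hands the job in; it is judged then, once.
The state is a dict: "time_s": time; "joint_positions": joint angles; "qvel": joint speeds; "tau": joint torques, N m; "position": TCP position; "tcp_rot": TCP orientation; "force": force on the tool from outside, world axes, zero at the start; "moment": the same for the moment, N m; "opening": opening from 0.0 (shut) to 1.0 (fully open); "grasp_force": force on a finger pad.
Only numpy, scipy, OpenCV 4.12 (cv2) and the standard library are available. Lean on these libraries where they do the work, as an engineer would, in place of code of your own. Each camera call takes 0.05 s, during which the arm holds its last target. There are 200 camera calls.

## Working session

There is one attempt and no reset: what is moved stays moved. The work goes in short steps, Python scripts to look and compute and a tool call to move; the robot and the scene stay as the last step left them, time stands still between calls to the robot, and variables do not carry over. Pictures are saved under pics/ and viewed, at most 14 in all, crops included, and the job is handed in when it is done.

Besides the shell and the picture viewer there is one more tool, called after "Emit:" by a JSON object that holds its "name" and its "arguments", one argument or row to a line. step_arm: Moves the arm, as the interface text tells. Scaled input: -1 to 1 covers 0.25 m each way for a shift and 180 degrees each way for a turn. Its arguments: {"type":"object","properties":{"targets":{"type":"array","items":{"type":"array","items":{"type":"number"}}}},"required":["targets"]}

```bash
mkdir -p pics
cat > h.py <<'E'
from rig import *
import numpy as np, cv2, pickle
def snap(n,f):
    c=capture(n); cv2.imwrite(f'pics/{f}.png',c['color'][:,:,::-1]); pickle.dump({k:np.array(c[k]) for k in c},open(f'pics/{f}.pkl','wb')); return c
def load(f): return pickle.load(open(f'pics/{f}.pkl','rb'))
def undist(c,uv):
    K=np.array(c['mtx']); p=np.linalg.inv(K)@[uv[0],uv[1],1]; r=np.hypot(p[0],p[1]); s=r
    for _ in range(30): s=r/(1+float(c['k1'])*s*s)
    return np.array([p[0]*s/max(r,1e-9),p[1]*s/max(r,1e-9),1])
def ray(c,uv):
    P=np.array(c['pose']); d=P[:3,:3]@undist(c,uv); return P[:3,3],d/np.linalg.norm(d)
def at_z(c,uv,z):
    o,d=ray(c,uv); return o+d*(z-o[2])/d[2]
def tri(obs):
    A=np.zeros((3,3));b=np.zeros(3);R=[ray(c,u) for c,u in obs]
    for o,d in R: M=np.eye(3)-np.outer(d,d);A+=M;b+=M@o
    X=np.linalg.solve(A,b); return X,[np.linalg.norm((np.eye(3)-np.outer(d,d))@(X-o)) for o,d in R]
def proj(c,X):
    P=np.array(c['pose']); q=P[:3,:3].T@(np.array(X)-P[:3,3]); p=q[:2]/q[2]; p=p*(1+float(c['k1'])*(p@p)); K=np.array(c['mtx']); return K[:2,:2]@p+K[:2,2]
E
python3 - <<'E'
from h import *
for n in ('scene','top'):
    c=snap(n,n+'0'); print(n,np.round(c['mtx'],1).tolist(),c['k1'],np.round(c['pose'],3).tolist())
    cv2.imwrite(f'pics/{n}0b.png',cv2.resize(c['color'][:,:,::-1],(800,600),interpolation=cv2.INTER_CUBIC))
print(read_state())
E
```

```text
scene [[493.8, 0.0, 245.3], [0.0, 493.8, 192.2], [0.0, 0.0, 1.0]] -0.03326233647831701 [[-0.171, 0.715, -0.678, 1.242], [0.985, 0.119, -0.124, 0.103], [-0.008, -0.689, -0.725, 0.799], [0.0, 0.0, 0.0, 1.0]]
top [[409.1, 0.0, 258.0], [0.0, 409.1, 189.9], [0.0, 0.0, 1.0]] -0.0701642409488333 [[0.02, -0.993, 0.118, 0.402], [-1.0, -0.022, -0.009, -0.056], [0.011, -0.118, -0.993, 1.009], [0.0, 0.0, 0.0, 1.0]]
{'time_s': 0.1, 'joint_positions': array([-8.41389465e+01,  3.02734842e+01,  8.21482043e+01, -2.53429970e-03,
        6.76891340e+01, -1.02277735e+01]), 'qvel': array([ 0.00791906, -0.20305952, -0.19642027, -0.05724892, -0.06068729,
       -0.03306433]), 'tau': array([-3.04892239e-05, -4.40985632e+01, -1.77151537e+01,  6.34804065e-02,
        5.34531777e-02, -4.30133753e-05]), 'position': array([ 0.17314997, -0.59987442,  0.2296758 ]), 'tcp_rot': array([[ 9.60828585e-01,  2.77143235e-01, -2.38221659e-04],
       [ 2.77143172e-01, -9.60826715e-01,  1.91992500e-03],
       [ 3.03204491e-04, -1.91074033e-03, -9.99998129e-01]]), 'force': array([-0.04895788, -0.05074778,  0.25018366]), 'moment': array([ 0.01809364, -0.04227853,  0.00940392]), 'grasp_force': 0.0, 'opening': 0.9981072556797593}
```

View pics/scene0b.png

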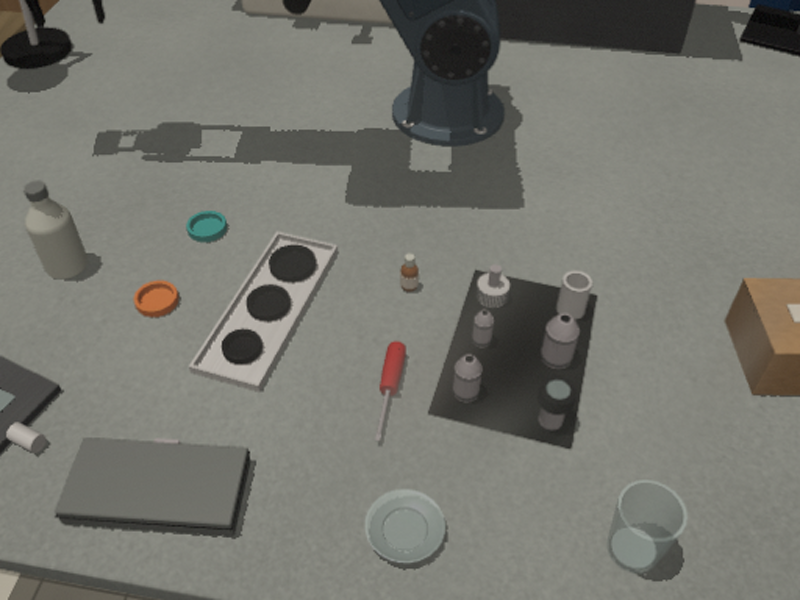

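View pics/top0b.png

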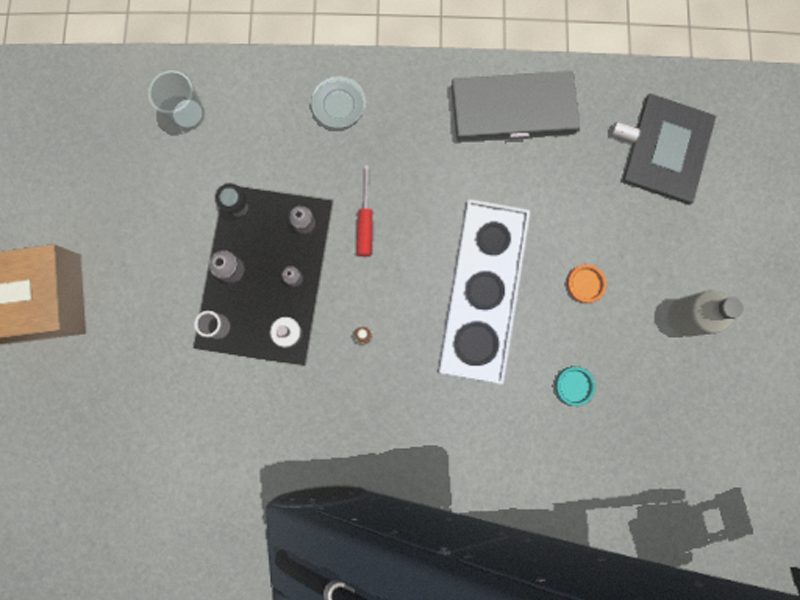

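The scene view (800 px scale) shows the objectives at small (484,325), medium (467,378) and large (560,340), with cups at large (293,263), medium (268,302) and small (242,346). In the top view the objectives are at small (291,275), medium (301,217) and large (224,264), with cups at small (492,238), medium (485,290) and large (477,343). Next I'll triangulate using enlarged crops and ellipse fits.

Run:
```python
from h import *
T=load('top0');S=load('scene0')
k=.64
def cup(c,uv):
    g=c['color'].astype(int).max(2); u,v=int(uv[0]*k),int(uv[1]*k)
    m=(g<75).astype(np.uint8); n,l,st,ce=cv2.connectedComponentsWithStats(m,connectivity=4)
    i=l[v,u]; cnt,_=cv2.findContours((l==i).astype(np.uint8),0,1)
    e=cv2.fitEllipse(max(cnt,key=len)); return np.array(e[0]),e[1]
for n,s,t in (('S',(242,346),(492,238)),('M',(268,302),(485,290)),('L',(293,263),(477,343))):
    a,ea=cup(S,s);b,eb=cup(T,t); print(n,a,ea,b,eb,'tri',*tri([(S,a),(T,b)]),'topray z18',at_z(T,b,.018),'scene',at_z(S,a,.018))
for n,s,t in (('s',(484,312),(291,274)),('m',(468,358),(299,213)),('l',(566,319),(223,259)),('eye',(557,387),(230,193)),('tube',(576,279),(207,322)),('knob',(495,268),(283,330))):
    print(n,*tri([(S,np.array(s)*k),(T,np.array(t)*k)]))
a=cv2.resize(T['color'][110:240,118:218,::-1],(460,598),interpolation=cv2.INTER_CUBIC)
b=cv2.resize(S['color'][170:290,272:390,::-1],(340,346),interpolation=cv2.INTER_CUBIC)
im=np.zeros((598,800,3),np.uint8);im[:,:460]=a;im[:346,460:]=b;cv2.imwrite('pics/comp.png',im)
```

```text
S [154.50424194 221.50524902] (21.358095169067383, 25.3831729888916) [253.67129517 182.91807556] (426.1089782714844, 629.7325439453125) tri [ 0.57365951 -0.13233398 -0.00895419] [np.float64(0.0855228339920198), np.float64(0.08552283399201976)] topray z18 [ 0.53610066 -0.05374839  0.018     ] scene [ 0.62481782 -0.20216919  0.018     ]
M [171.46676636 193.52128601] (21.860973358154297, 27.497514724731445) [253.67129517 182.91807556] (426.1089782714844, 629.7325439453125) tri [ 0.55376459 -0.11439081  0.0531315 ] [np.float64(0.06452694892108628), np.float64(0.06452694892108625)] topray z18 [ 0.53610066 -0.05374839  0.018     ] scene [ 0.54174617 -0.18915877  0.018     ]
L [186.79563904 168.18269348] (22.607318878173828, 29.243215560913086) [253.67129517 182.91807556] (426.1089782714844, 629.7325439453125) tri [ 0.53798911 -0.09844732  0.10940659] [np.float64(0.046718025261097015), np.float64(0.04671802526109696)] topray z18 [ 0.53610066 -0.05374839  0.018     ] scene [ 0.4585504  -0.17623643  0.018     ]
s [0.54542573 0.10749234 0.05467202] [np.float64(0.001867964782185818), np.float64(0.0018679647821858356)]
m [0.63684587 0.09581071 0.06777706] [np.float64(0.00048480278550065264), np.float64(0.00048480278550062586)]
l [0.56234666 0.208108   0.07708479] [np.float64(0.004065621436799739), np.float64(0.0040656214367997675)]
eye [0.66540843 0.20265417 0.06959977] [np.float64(0.0014099882505200464), np.float64(0.0014099882505201249)]
tube [0.46973376 0.2272382  0.0611339 ] [np.float64(3.240652747797001e-05), np.float64(3.240652747785137e-05)]
knob [0.46056692 0.11579861 0.05516382] [np.float64(0.0017292962315539583), np.float64(0.0017292962315539075)]
```

View pics/comp.png

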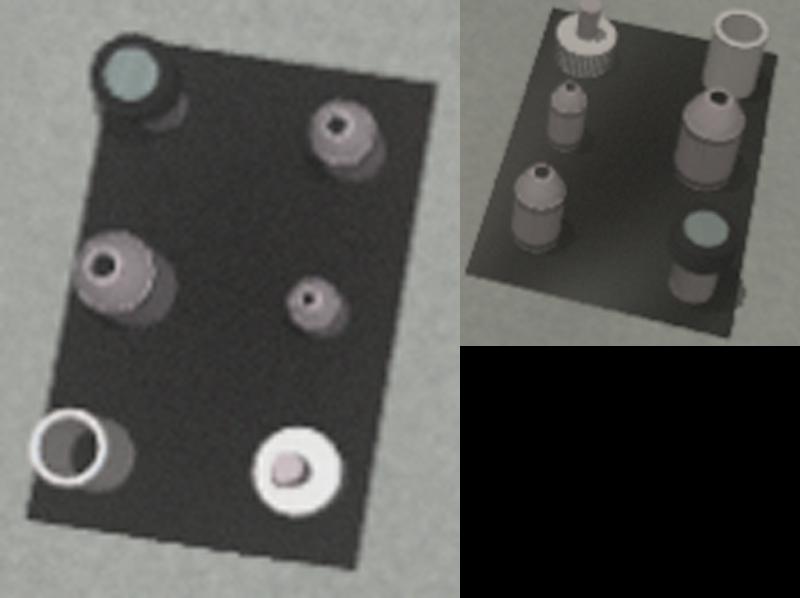

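The composite gives the tips cleanly: medium (336,126), large (102,266) and small (308,300) in the top crop, and (542,172), (719,97) and (571,88) in the scene crop. I'll refine the triangulation and fix the cup threshold.

Run:
```python
from h import *
T=load('top0');S=load('scene0')
k=.64
def cup(c,uv,th):
    g=c['color'].astype(int).max(2); u,v=int(uv[0]*k),int(uv[1]*k)
    m=(g<th).astype(np.uint8); n,l,st,ce=cv2.connectedComponentsWithStats(m,connectivity=4)
    cnt,_=cv2.findContours((l==l[v,u]).astype(np.uint8),0,1)
    e=cv2.fitEllipse(max(cnt,key=len)); return np.array(e[0]),e[1]
print(T['color'][152,295:335].max(1))
for n,s,t in (('S',(242,346),(492,238)),('M',(268,302),(485,290)),('L',(293,263),(477,343))):
    a,ea=cup(S,s,75);b,eb=cup(T,t,120); print(n,ea,b,eb,'tri',*tri([(S,a),(T,b)]),'top',at_z(T,b,.018),'scene',at_z(S,a,.018))
    r=np.mean(eb)/2/409*0.99; print(' outer dia',2*r)
f=lambda p:((p[0]+.5)/4.6-.5+118,(p[1]+.5)/4.6-.5+110)
g=lambda p:((p[0]-460+.5)/2.881-.5+272,(p[1]+.5)/2.883-.5+170)
for n,s,t in (('s',(571,88),(308,300)),('m',(542,172),(336,126)),('l',(719,97),(102,266)),('eye',(706,229),(132,73)),('tube',(740,29),(69,447))):
    print(n,*tri([(S,g(s)),(T,f(t))]))
```

```text
[166 228 239 239 241 240 241 242 224 160  93  72  73  81  81  83  81  85
  81  82  84  84  83  80  83  81  82  82  72  64  70 100 225 244 243 244
 244 245 190 151]
S (21.358095169067383, 25.3831729888916) [315.28768921 152.31048584] (19.994792938232422, 21.1046199798584) tri [ 0.61779022 -0.20574375  0.00909362] [np.float64(9.781693288073432e-05), np.float64(9.781693288068018e-05)] top [ 0.61589182 -0.20450229  0.018     ] scene [ 0.62481782 -0.20216919  0.018     ]
 outer dia 0.04974134326272606
M (21.860973358154297, 27.497514724731445) [309.86108398 185.62437439] (23.266244888305664, 24.400888442993164) tri [ 0.5336404  -0.19259202  0.00895093] [np.float64(5.326231413369847e-05), np.float64(5.3262314133647947e-05)] top [ 0.53245974 -0.19140494  0.018     ] scene [ 0.54174617 -0.18915877  0.018     ]
 outer dia 0.057690051342280974
L (22.607318878173828, 29.243215560913086) [304.32617188 219.63494873] (27.195344924926758, 27.63519859313965) tri [ 0.4494533  -0.17952237  0.00892349] [np.float64(4.6347867017494944e-05), np.float64(4.634786701758145e-05)] top [ 0.44903063 -0.17844349  0.018     ] scene [ 0.4585504  -0.17623643  0.018     ]
 outer dia 0.06635970425780653
s [0.5467266  0.10994701 0.05512019] [np.float64(0.0003911633643718507), np.float64(0.0003911633643718782)]
m [0.63564693 0.09734711 0.066033  ] [np.float64(0.00013810344748345756), np.float64(0.00013810344748349797)]
l [0.5586009  0.21077974 0.07672558] [np.float64(0.00012340718521654668), np.float64(0.0001234071852165716)]
eye [0.66262985 0.20562227 0.06241694] [np.float64(0.0005676262867059696), np.float64(0.0005676262867058865)]
tube [0.46841597 0.22836657 0.05647994] [np.float64(9.604611231601617e-05), np.float64(9.604611231595966e-05)]
```

Tip heights of .055, .066 and .077 match the expected .058, .068 and .078, and the cup spacing of 84.5 mm also checks out. I'll start moving, with a wrist look at the caddy on the way.

Emit:
{"name": "step_arm", "arguments": {
  "targets": [
    [1,1,1,0.2,0],
    [1,1,1,0.2,0],
    [1,1,1,0.2,0],
    [1,1,1,0.2,0],
    [1,1,1,0.2,0],
    [1,1,1,0.2,0],
    [1,1,1,0.2,0],
    [1,1,1,0.2,0],
    [1,1,1,0.2,0],
    [1,1,1,0.2,0],
    [1,1,1,0.2,0]
  ]
}}

```text
time_s: 1.2
position: [0.4221, -0.3516, 0.2801]
tcp_rot: [[0.961, 0.275, -0.001], [0.275, -0.961, 0.0], [-0.001, -0.001, -1.0]]
force: [0.4, 0.2, -0.3]
opening: 0.997
grasp_force: 0.0
```

Emit:
{"name": "step_arm", "arguments": {
  "targets": [
    [1,0.4,0.64,0,0],
    [1,0.4,0.64,0,0],
    [1,0.4,0.64,0,0],
    [1,0.4,0.64,0,0],
    [1,0.4,0.64,0,0],
    [1,0.4,0.64,0,0],
    [1,0.4,0.64,0,0],
    [1,0.4,0.64,0,0]
  ]
}}

```text
time_s: 2.0
position: [0.5224, -0.1923, 0.2804]
tcp_rot: [[0.962, 0.274, -0.0], [0.274, -0.962, -0.0], [-0.0, 0.0, -1.0]]
force: [0.2, 0.3, -0.5]
opening: 1.001
grasp_force: 0.0
```

Run:
```python
from h import *
c=snap('wrist','w1'); s=read_state(); print(s['position'],s['time_s'],np.round(s['tcp_rot'],3).tolist(),np.round(c['pose'],3).tolist(),c['mtx'][0][0])
for p in ((.617,-.205),(.533,-.192),(.449,-.179)): print(proj(c,[*p,.018]))
```

```text
[ 0.52252889 -0.19209692  0.28044929] 2.05 [[0.962, 0.275, -0.0], [0.275, -0.962, -0.0], [-0.0, 0.0, -1.0]] [[0.275, -0.932, -0.238, 0.587], [-0.962, -0.266, -0.068, -0.174], [-0.0, 0.247, -0.969, 0.435], [0.0, 0.0, 0.0, 1.0]] 271.4834280751023
[283.28059696 104.85433074]
[259.0608506  157.04116375]
[236.90079733 204.84722256]
```

View pics/w1.png

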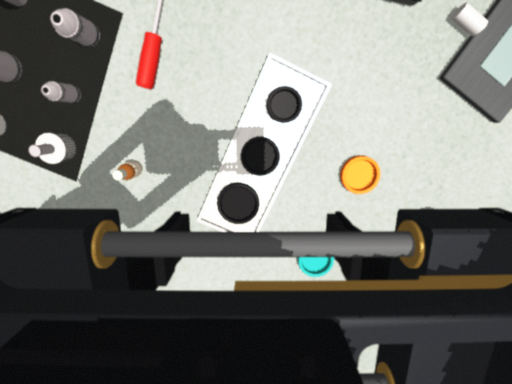

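The wrist view shows the cups at (284,104), (260,156) and (238,203), within about 1.5 px of prediction. Next I'll look over the pad.

Emit:
{"name": "step_arm", "arguments": {
  "targets": [
    [1,0,1,0,0],
    [1,0,1,0,0],
    [1,0,1,0,0],
    [1,0,1,0,0],
    [1,0,1,0,0],
    [1,0,1,0,0],
    [1,0,1,0,0],
    [1,0,1,0,0],
    [1,0,1,0,0]
  ]
}}

```text
time_s: 2.95
position: [0.5235, 0.0576, 0.2805]
tcp_rot: [[0.962, 0.274, 0.0], [0.274, -0.962, -0.0], [-0.0, 0.0, -1.0]]
force: [1.1, -0.3, -0.7]
opening: 1.0
grasp_force: 0.0
```

Emit:
{"name": "step_arm", "arguments": {
  "targets": [
    [1,0.0,0.4,0,0],
    [1,0.0,0.4,0,0],
    [1,0,0.4,0,0],
    [1,0,0.4,0,0],
    [1,0,0.4,0,0]
  ]
}}

```text
time_s: 3.45
position: [0.5235, 0.1578, 0.2804]
tcp_rot: [[0.961, 0.275, -0.0], [0.275, -0.961, -0.001], [-0.0, 0.001, -1.0]]
force: [0.2, -0.2, -0.1]
opening: 0.997
grasp_force: 0.0
```

Run:
```python
from h import *
c=snap('wrist','w2'); s=read_state(); print(s['position'],s['time_s'])
for p in ((.547,.110,.058),(.636,.097,.068),(.559,.211,.078)): print(proj(c,p),proj(c,[*p[:2],.002]))
cv2.imwrite('pics/w2b.png',cv2.resize(c['color'][:230,:,::-1],(800,360),interpolation=cv2.INTER_CUBIC))
w=load('w1');g=w['color'].astype(int).max(2)
for n,u,v in (('S',284,104),('M',260,152),('L',238,203)):
    m=(g<120).astype(np.uint8);_,l,_,_=cv2.connectedComponentsWithStats(m,connectivity=4)
    cnt,_=cv2.findContours((l==l[v,u]).astype(np.uint8),0,1);e=cv2.fitEllipse(max(cnt,key=len));print(n,e,at_z(w,e[0],.018))
```

```text
[0.52350882 0.1576649  0.28044465] 3.5
[294.73075592 161.50877737] [290.0599542  156.19021744]
[326.40574516  99.81842778] [315.7709197  102.76701144]
[225.23205962 133.61417046] [230.81781472 131.08210102]
S ((283.5506896972656, 103.98443603515625), (33.89883041381836, 35.24264144897461), 40.105594635009766) [ 0.61828651 -0.20501801  0.018     ]
M ((259.3853759765625, 155.5753631591797), (37.628658294677734, 37.962005615234375), 160.0698699951172) [ 0.53531143 -0.19185545  0.018     ]
L ((237.67391967773438, 202.7348175048828), (39.7559814453125, 40.93501663208008), 120.2642822265625) [ 0.45278338 -0.17928192  0.018     ]
```

View pics/w2b.png

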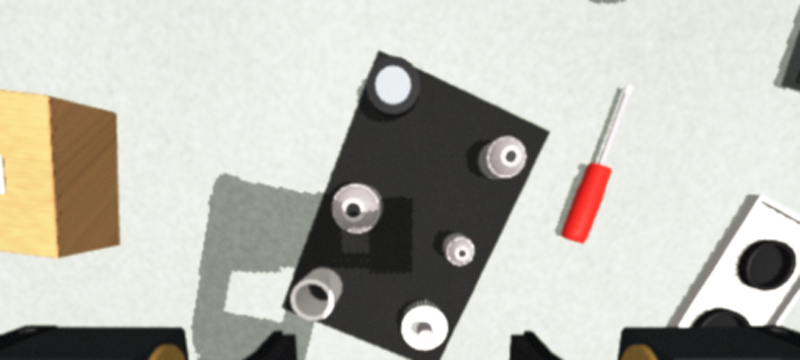

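The tips agree with prediction to within 1 px, so the positions are confirmed. Next I'll go above the large objective.

Emit:
{"name": "step_arm", "arguments": {
  "targets": [
    [1,0.144,0.21,0,0],
    [1,0.144,0.21,-0.2,0],
    [1,0.144,0.21,-0.4,0],
    [1,0.144,0.21,-0.6,0],
    [1,0.144,0.21,-0.6,0],
    [1,0.144,0.21,-0.6,0],
    [1,0.144,0.21,-0.6,0]
  ]
}}

```text
time_s: 4.2
position: [0.5617, 0.2116, 0.1335]
tcp_rot: [[0.961, 0.276, 0.006], [0.276, -0.961, 0.001], [0.006, 0.001, -1.0]]
force: [-0.8, -0.2, 0.2]
opening: 0.997
grasp_force: 0.0
```

Emit:
{"name": "step_arm", "arguments": {
  "targets": [
    [1,-0.004,0,-0.1,0],
    [1,-0.004,0,-0.2,0],
    [1,-0.004,0,-0.3,0],
    [1,-0.004,0,-0.39,0],
    [1,-0.004,0,-0.39,0],
    [1,-0.004,0,-0.39,0],
    [1,-0.004,0,-0.39,0]
  ]
}}

```text
time_s: 4.9
position: [0.5604, 0.2123, 0.0358]
tcp_rot: [[0.961, 0.277, 0.005], [0.277, -0.961, 0.001], [0.005, 0.001, -1.0]]
force: [0.1, -0.3, 0.1]
opening: 1.001
grasp_force: 0.0
```

Emit:
{"name": "step_arm", "arguments": {
  "targets": [
    [-1,0,0,0,0],
    [-1,0,0,0,0],
    [-1,0,0,0,0],
    [-1,0,0,0,0],
    [-1,0,0,0,0],
    [-1,0,0,0,0],
    [-1,0,0,0,0],
    [-1,0,0,0,0],
    [-1,0,0,0,0],
    [-1,0,0,0,0]
  ]
}}

```text
time_s: 5.9
position: [0.5583, 0.2118, 0.033]
tcp_rot: [[0.961, 0.277, 0.0], [0.277, -0.961, -0.0], [-0.0, 0.0, -1.0]]
force: [0.4, -1.6, -1.4]
opening: 0.477
grasp_force: 30.0
```

Emit:
{"name": "step_arm", "arguments": {
  "targets": [
    [-1,0,0,0.1,0],
    [-1,0,0,0.2,0],
    [-1,0,0,0.35,0],
    [-1,0,0,0.5,0],
    [-1,0,0,0.6,0],
    [-1,0,0,0.6,0],
    [-1,0,0,0.6,0]
  ]
}}

```text
time_s: 6.6
position: [0.5573, 0.2121, 0.1823]
tcp_rot: [[0.961, 0.277, -0.001], [0.277, -0.961, 0.0], [-0.001, -0.0, -1.0]]
force: [0.3, -1.3, -3.6]
opening: 0.477
grasp_force: 30.0
```

Emit:
{"name": "step_arm", "arguments": {
  "targets": [
    [-1,-0.22,-0.8,0,0],
    [-1,-0.22,-0.8,0,0],
    [-1,-0.22,-0.8,0,0],
    [-1,-0.22,-0.8,0,0],
    [-1,-0.22,-0.8,0,0],
    [-1,-0.22,-0.8,0,0],
    [-1,-0.22,-0.8,0,0]
  ]
}}

```text
time_s: 7.3
position: [0.5027, 0.0128, 0.1818]
tcp_rot: [[0.961, 0.277, -0.002], [0.277, -0.961, 0.001], [-0.002, -0.002, -1.0]]
force: [0.1, 0.1, -3.3]
opening: 0.475
grasp_force: 30.0
```

Emit:
{"name": "step_arm", "arguments": {
  "targets": [
    [-1,-0.21,-0.764,0,0],
    [-1,-0.21,-0.764,0,0],
    [-1,-0.21,-0.764,0,0],
    [-1,-0.21,-0.764,0,0],
    [-1,-0.21,-0.764,-0.2,0],
    [-1,-0.21,-0.764,-0.4,0],
    [-1,-0.21,-0.764,-0.4,0],
    [-1,-0.21,-0.764,-0.4,0],
    [-1,-0.21,-0.764,-0.4,0],
    [-1,-0.21,-0.764,-0.4,0]
  ]
}}

```text
time_s: 8.3
position: [0.453, -0.1794, 0.0862]
tcp_rot: [[0.96, 0.279, 0.006], [0.279, -0.96, -0.004], [0.005, 0.006, -1.0]]
force: [-0.1, -0.3, -2.5]
opening: 0.474
grasp_force: 30.0
```

Run:
```python
from h import *
c=snap('top','t2');d=snap('scene','s2'); print(read_state()['position'])
a=cv2.resize(c['color'][120:260,260:360,::-1],(428,600),interpolation=cv2.INTER_CUBIC)
b=cv2.resize(d['color'][110:260,110:230,::-1],(372,465),interpolation=cv2.INTER_CUBIC)
im=np.zeros((600,800,3),np.uint8);im[:,:428]=a;im[:465,428:]=b;cv2.imwrite('pics/comp2.png',im)
```

```text
[ 0.45233779 -0.1794208   0.08578522]
```

View pics/comp2.png

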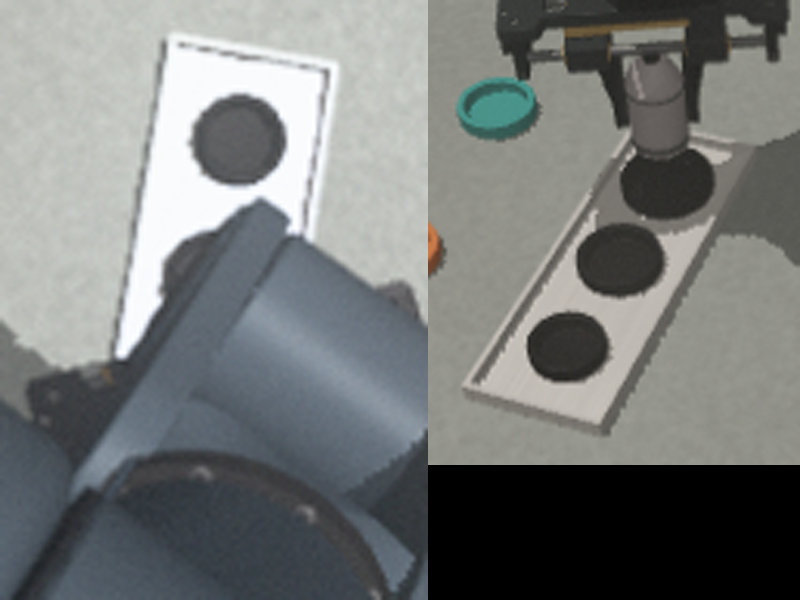

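The scene view shows the large objective upright in the jaws, right above the large cup (its base is near (660,150) and the cup near (668,182) in the composite). I'll lower it slowly.

Emit:
{"name": "step_arm", "arguments": {
  "targets": [
    [-1,0,0,-0.05,0],
    [-1,0,0,-0.1,0],
    [-1,0,0,-0.12,0],
    [-1,0,0,-0.14,0],
    [-1,0,0,-0.155,0],
    [-1,0,0,-0.17,0],
    [-1,0,0,-0.17,0],
    [-1,0,0,-0.17,0],
    [-1,0,0,-0.17,0],
    [-1,0,0,-0.17,0]
  ]
}}

```text
time_s: 9.4
position: [0.4508, -0.179, 0.0407]
tcp_rot: [[0.961, 0.277, 0.0], [0.277, -0.961, -0.0], [0.0, 0.0, -1.0]]
force: [0.3, -0.5, -2.7]
opening: 0.479
grasp_force: 30.0
```

Not touching yet, with about 2.5 mm to go.

Emit:
{"name": "step_arm", "arguments": {
  "targets": [
    [-1,0,0,-0.004,0],
    [-1,0,0,-0.008,0],
    [-1,0,0,-0.008,0],
    [-1,0,0,-0.008,0],
    [-1,0,0,-0.008,0],
    [-1,0,0,-0.008,0]
  ]
}}

```text
time_s: 10.0
position: [0.4508, -0.179, 0.0386]
tcp_rot: [[0.961, 0.277, 0.0], [0.277, -0.961, -0.0], [0.0, 0.0, -1.0]]
force: [0.0, 0.1, -2.8]
opening: 0.47
grasp_force: 30.0
```

Emit:
{"name": "step_arm", "arguments": {
  "targets": [
    [0.6,0,0,-0.002,0],
    [0.6,0,0,-0.002,0],
    [0.6,0,0,-0.002,0],
    [0.6,0,0,-0.002,0],
    [0.6,0,0,-0.002,0],
    [0.6,0,0,-0.002,0]
  ]
}}

```text
time_s: 10.6
position: [0.4508, -0.179, 0.0381]
tcp_rot: [[0.961, 0.277, 0.0], [0.277, -0.961, -0.0], [0.0, 0.0, -1.0]]
force: [0.5, -0.5, -0.4]
opening: 0.795
grasp_force: 0.0
```

Emit:
{"name": "step_arm", "arguments": {
  "targets": [
    [0.6,0,0,0.1,0],
    [0.6,0,0,0.25,0],
    [0.6,0,0,0.4,0],
    [0.6,0,0,0.58,0],
    [1,0.1,0.2,0.58,0],
    [1,0.2,0.4,0.58,0],
    [1,0.3,0.6,0.58,0],
    [1,0.36,0.8,0.58,0],
    [1,0.36,1,0.58,0],
    [1,0.36,1,0.58,0],
    [1,0.36,1,0.58,0]
  ]
}}

```text
time_s: 11.7
position: [0.5403, 0.074, 0.1829]
tcp_rot: [[0.959, 0.282, -0.0], [0.282, -0.959, 0.001], [-0.0, -0.001, -1.0]]
force: [0.8, -0.2, 1.1]
opening: 0.998
grasp_force: 0.0
```

Emit:
{"name": "step_arm", "arguments": {
  "targets": [
    [1,0.38,0.1,0,0],
    [1,0.38,0.1,0,0],
    [1,0.38,0.1,0,0],
    [1,0.38,0.1,-0.2,0],
    [1,0.38,0.1,-0.3,0],
    [1,0.38,0.1,-0.3,0],
    [1,0.38,0.1,-0.3,0],
    [1,0.38,0.1,-0.3,0],
    [1,0.38,0.1,-0.3,0],
    [1,0.38,0.1,-0.3,0]
  ]
}}

```text
time_s: 12.7
position: [0.6366, 0.0959, 0.1098]
tcp_rot: [[0.961, 0.277, 0.003], [0.277, -0.961, -0.0], [0.003, 0.001, -1.0]]
force: [0.1, 0.4, 0.1]
opening: 1.0
grasp_force: 0.0
```

Emit:
{"name": "step_arm", "arguments": {
  "targets": [
    [1,0,0.004,-0.1,0],
    [1,0,0.004,-0.2,0],
    [1,0,0.004,-0.3,0],
    [1,0,0.004,-0.308,0],
    [1,0,0.004,-0.308,0],
    [1,0,0.004,-0.308,0],
    [1,0,0.004,-0.308,0],
    [1,0,0.004,-0.308,0]
  ]
}}

```text
time_s: 13.5
position: [0.6366, 0.097, 0.0324]
tcp_rot: [[0.961, 0.277, 0.002], [0.277, -0.961, -0.0], [0.002, 0.001, -1.0]]
force: [0.1, 0.7, -0.9]
opening: 1.001
grasp_force: 0.0
```

Emit:
{"name": "step_arm", "arguments": {
  "targets": [
    [-1,0,0,0,0],
    [-1,0,0,0,0],
    [-1,0,0,0,0],
    [-1,0,0,0,0],
    [-1,0,0,0,0],
    [-1,0,0,0,0],
    [-1,0,0,0,0],
    [-1,0,0,0,0],
    [-1,0,0,0,0],
    [-1,0,0,0,0],
    [-1,0,0,0,0]
  ]
}}

```text
time_s: 14.6
position: [0.6357, 0.097, 0.031]
tcp_rot: [[0.961, 0.277, -0.0], [0.277, -0.961, -0.0], [-0.0, 0.0, -1.0]]
force: [-0.2, -0.1, -1.4]
opening: 0.385
grasp_force: 30.0
```

Emit:
{"name": "step_arm", "arguments": {
  "targets": [
    [-1,0,0,0.1,0],
    [-1,0,0,0.2,0],
    [-1,0,0,0.35,0],
    [-1,0,0,0.5,0],
    [-1,0,0,0.6,0],
    [-1,-0.05,-0.16,0.6,0],
    [-1,-0.15,-0.3,0.6,0],
    [-1,-0.2,-0.45,0.6,0],
    [-1,-0.21,-0.6,0.6,0],
    [-1,-0.21,-0.6,0.6,0],
    [-1,-0.21,-0.6,0.6,0]
  ]
}}

```text
time_s: 15.7
position: [0.5829, -0.0537, 0.1809]
tcp_rot: [[0.961, 0.275, -0.001], [0.275, -0.961, 0.001], [-0.0, -0.001, -1.0]]
force: [0.7, -0.1, -1.9]
opening: 0.381
grasp_force: 30.0
```

Emit:
{"name": "step_arm", "arguments": {
  "targets": [
    [-1,-0.1,-0.2,0,0],
    [-1,-0.2,-0.4,0,0],
    [-1,-0.2,-0.556,0,0],
    [-1,-0.2,-0.556,0,0],
    [-1,-0.2,-0.556,-0.1,0],
    [-1,-0.2,-0.556,-0.25,0],
    [-1,-0.2,-0.556,-0.4,0],
    [-1,-0.2,-0.556,-0.4,0],
    [-1,-0.2,-0.556,-0.4,0],
    [-1,-0.2,-0.556,-0.4,0],
    [-1,-0.2,-0.556,-0.4,0],
    [-1,-0.2,-0.556,-0.4,0],
    [-1,-0.2,-0.556,-0.4,0]
  ]
}}

```text
time_s: 17.0
position: [0.5338, -0.1923, 0.0822]
tcp_rot: [[0.961, 0.277, 0.002], [0.277, -0.961, -0.001], [0.001, 0.002, -1.0]]
force: [0.5, 0.8, -2.6]
opening: 0.385
grasp_force: 30.0
```

Run:
```python
from h import *
d=snap('scene','s3'); print(read_state()['position'])
cv2.imwrite('pics/s3b.png',cv2.resize(d['color'][110:260,110:230,::-1],(480,600),interpolation=cv2.INTER_CUBIC))
```

```text
[ 0.53358193 -0.19221232  0.08193268]
```

View pics/s3b.png

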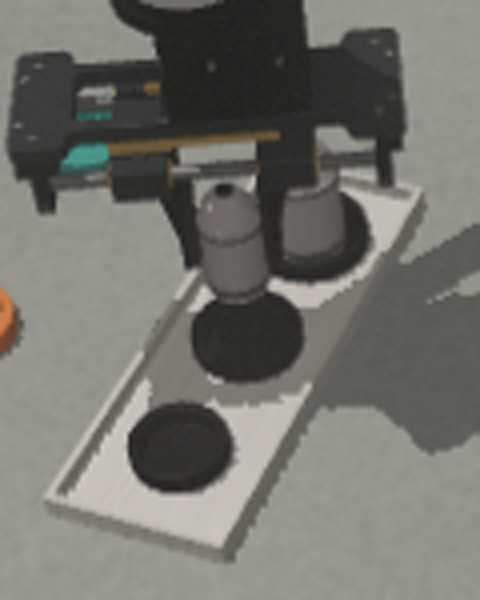

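The large objective stands in its cup (crop (312,225)), and the medium one hangs upright over its own cup (crop (235,290) over (248,335)). I'll lower it.

Emit:
{"name": "step_arm", "arguments": {
  "targets": [
    [-1,0,0,-0.05,0],
    [-1,0,0,-0.1,0],
    [-1,0,0,-0.12,0],
    [-1,0,0,-0.14,0],
    [-1,0,0,-0.155,0],
    [-1,0,0,-0.17,0],
    [-1,0,0,-0.174,0],
    [-1,0,0,-0.174,0],
    [-1,0,0,-0.174,0],
    [-1,0,0,-0.174,0],
    [-1,0,0,-0.174,0]
  ]
}}

```text
time_s: 18.15
position: [0.5334, -0.192, 0.0378]
tcp_rot: [[0.961, 0.277, 0.0], [0.277, -0.961, -0.0], [0.0, 0.0, -1.0]]
force: [0.3, -0.1, -0.5]
opening: 0.379
grasp_force: 30.0
```

Emit:
{"name": "step_arm", "arguments": {
  "targets": [
    [-1,0,0,-0.002,0],
    [-1,0,0,-0.004,0],
    [-1,0,0,-0.004,0],
    [-1,0,0,-0.004,0]
  ]
}}

```text
time_s: 18.55
position: [0.5332, -0.192, 0.0365]
tcp_rot: [[0.961, 0.277, -0.0], [0.277, -0.961, 0.0], [-0.0, -0.0, -1.0]]
force: [0.1, -0.5, -2.1]
opening: 0.38
grasp_force: 30.0
```

Emit:
{"name": "step_arm", "arguments": {
  "targets": [
    [0.5,0,0,0,0],
    [0.5,0,0,0,0],
    [0.5,0,0,0,0],
    [0.5,0,0,0,0],
    [0.5,0,0,0,0],
    [0.5,0,0,0,0],
    [0.5,0,0,0,0]
  ]
}}

```text
time_s: 19.25
position: [0.5332, -0.192, 0.0366]
tcp_rot: [[0.961, 0.277, 0.0], [0.277, -0.961, -0.0], [0.0, 0.0, -1.0]]
force: [-0.0, -0.7, -0.9]
opening: 0.743
grasp_force: 0.0
```

Emit:
{"name": "step_arm", "arguments": {
  "targets": [
    [0.5,0,0,0.1,0],
    [0.5,0,0,0.25,0],
    [0.5,0,0,0.4,0],
    [0.5,0,0,0.58,0],
    [1,0,0.2,0.58,0],
    [1,0,0.4,0.58,0],
    [1,0,0.6,0.58,0],
    [1,0,0.8,0.58,0],
    [1,0,1,0.58,0],
    [1,0,1,0.58,0],
    [1,0,1,0.58,0],
    [1,0,1,0.58,0]
  ]
}}

```text
time_s: 20.45
position: [0.5334, 0.0572, 0.1816]
tcp_rot: [[0.961, 0.277, 0.0], [0.277, -0.961, -0.0], [0.0, 0.001, -1.0]]
force: [0.4, 0.1, -0.7]
opening: 1.002
grasp_force: 0.0
```

Emit:
{"name": "step_arm", "arguments": {
  "targets": [
    [1,0.055,0.208,0,0],
    [1,0.055,0.208,0,0],
    [1,0.055,0.208,-0.2,0],
    [1,0.055,0.208,-0.3,0],
    [1,0.055,0.208,-0.3,0],
    [1,0.055,0.208,-0.3,0],
    [1,0.055,0.208,-0.3,0],
    [1,0.055,0.208,-0.3,0]
  ]
}}

```text
time_s: 21.25
position: [0.5484, 0.1095, 0.1082]
tcp_rot: [[0.961, 0.276, 0.004], [0.276, -0.961, -0.0], [0.003, 0.001, -1.0]]
force: [0.1, -0.1, -0.0]
opening: 0.999
grasp_force: 0.0
```

Emit:
{"name": "step_arm", "arguments": {
  "targets": [
    [1,0,0,-0.1,0],
    [1,0,0,-0.2,0],
    [1,0,0,-0.3,0],
    [1,0,0,-0.326,0],
    [1,0,0,-0.326,0],
    [1,0,0,-0.326,0],
    [1,0,0,-0.326,0],
    [1,0,0,-0.326,0],
    [1,0,0,-0.326,0]
  ]
}}

```text
time_s: 22.15
position: [0.5475, 0.11, 0.0259]
tcp_rot: [[0.961, 0.277, 0.001], [0.277, -0.961, 0.0], [0.001, 0.0, -1.0]]
force: [0.5, -0.1, 0.1]
opening: 0.997
grasp_force: 0.0
```

Emit:
{"name": "step_arm", "arguments": {
  "targets": [
    [-1,0,0,0,0],
    [-1,0,0,0,0],
    [-1,0,0,0,0],
    [-1,0,0,0,0],
    [-1,0,0,0,0],
    [-1,0,0,0,0],
    [-1,0,0,0,0],
    [-1,0,0,0,0],
    [-1,0,0,0,0],
    [-1,0,0,0,0],
    [-1,0,0,0,0],
    [-1,0,0,0,0]
  ]
}}

```text
time_s: 23.35
position: [0.547, 0.11, 0.025]
tcp_rot: [[0.961, 0.277, 0.0], [0.277, -0.961, -0.0], [0.0, 0.0, -1.0]]
force: [0.7, -0.3, -0.5]
opening: 0.292
grasp_force: 30.0
```

Emit:
{"name": "step_arm", "arguments": {
  "targets": [
    [-1,0,0,0.1,0],
    [-1,0,0,0.2,0],
    [-1,0,0,0.35,0],
    [-1,0,0,0.5,0],
    [-1,0,0,0.64,0],
    [-1,0.05,-0.16,0.64,0],
    [-1,0.1,-0.3,0.64,0],
    [-1,0.14,-0.45,0.64,0],
    [-1,0.14,-0.6,0.64,0],
    [-1,0.14,-0.6,0.64,0],
    [-1,0.14,-0.6,0.64,0]
  ]
}}

```text
time_s: 24.45
position: [0.5815, -0.0405, 0.1847]
tcp_rot: [[0.961, 0.275, -0.001], [0.275, -0.961, 0.001], [-0.001, -0.001, -1.0]]
force: [0.2, 1.2, -1.2]
opening: 0.287
grasp_force: 30.0
```

Emit:
{"name": "step_arm", "arguments": {
  "targets": [
    [-1,0.04,-0.2,0,0],
    [-1,0.1,-0.4,0,0],
    [-1,0.144,-0.55,0,0],
    [-1,0.144,-0.66,0,0],
    [-1,0.144,-0.66,-0.1,0],
    [-1,0.144,-0.66,-0.25,0],
    [-1,0.144,-0.66,-0.4,0],
    [-1,0.144,-0.66,-0.4,0],
    [-1,0.144,-0.66,-0.4,0],
    [-1,0.144,-0.66,-0.4,0],
    [-1,0.144,-0.66,-0.4,0],
    [-1,0.144,-0.66,-0.4,0],
    [-1,0.144,-0.66,-0.4,0]
  ]
}}

```text
time_s: 25.75
position: [0.6185, -0.2052, 0.0864]
tcp_rot: [[0.961, 0.277, 0.002], [0.277, -0.961, -0.001], [0.002, 0.001, -1.0]]
force: [-0.1, 0.4, -0.8]
opening: 0.289
grasp_force: 30.0
```

Run:
```python
from h import *
d=snap('scene','s4'); print(read_state()['position'])
cv2.imwrite('pics/s4b.png',cv2.resize(d['color'][110:260,110:230,::-1],(480,600),interpolation=cv2.INTER_CUBIC))
```

```text
[ 0.61831636 -0.20518159  0.08600758]
```

View pics/s4b.png

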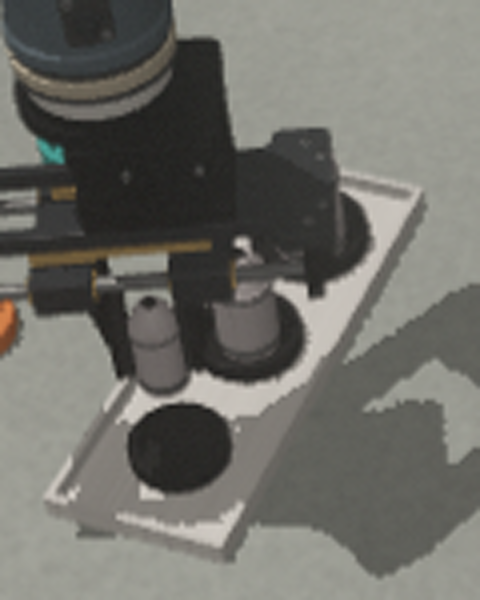

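The small objective (crop (160,370)) is over its cup (180,447), and the medium one stands in its own cup (245,330). I'll lower the small one.

Emit:
{"name": "step_arm", "arguments": {
  "targets": [
    [-1,0,0,-0.05,0],
    [-1,0,0,-0.1,0],
    [-1,0,0,-0.14,0],
    [-1,0,0,-0.17,0],
    [-1,0,0,-0.19,0],
    [-1,0,0,-0.205,0],
    [-1,0,0,-0.216,0],
    [-1,0,0,-0.216,0],
    [-1,0,0,-0.216,0],
    [-1,0,0,-0.216,0],
    [-1,0,0,-0.216,0],
    [-1,0,0,-0.216,0]
  ]
}}

```text
time_s: 27.0
position: [0.6181, -0.2051, 0.0313]
tcp_rot: [[0.961, 0.277, 0.0], [0.277, -0.961, -0.0], [0.0, 0.0, -1.0]]
force: [-0.6, -0.1, -1.5]
opening: 0.291
grasp_force: 30.0
```

Emit:
{"name": "step_arm", "arguments": {
  "targets": [
    [-1,0,0,-0.003,0],
    [-1,0,0,-0.003,0],
    [-1,0,0,-0.003,0]
  ]
}}

```text
time_s: 27.3
position: [0.6179, -0.205, 0.0303]
tcp_rot: [[0.961, 0.277, -0.0], [0.277, -0.961, 0.0], [-0.0, -0.0, -1.0]]
force: [0.8, -0.1, -1.2]
opening: 0.289
grasp_force: 30.0
```

Emit:
{"name": "step_arm", "arguments": {
  "targets": [
    [0.3,0,0,0,0],
    [0.3,0,0,0,0],
    [0.3,0,0,0,0],
    [0.3,0,0,0,0],
    [0.3,0,0,0,0],
    [0.3,0,0,0,0],
    [0.3,0,0,0,0]
  ]
}}

```text
time_s: 28.0
position: [0.618, -0.205, 0.0303]
tcp_rot: [[0.961, 0.277, 0.0], [0.277, -0.961, 0.0], [0.0, -0.0, -1.0]]
force: [1.0, 0.0, 0.3]
opening: 0.645
grasp_force: 0.0
```

Emit:
{"name": "step_arm", "arguments": {
  "targets": [
    [0.3,0,0,0.1,0],
    [0.3,0,0,0.25,0],
    [0.3,0,0,0.4,0],
    [0.3,0,0,0.6,0],
    [0.3,0,0,0.8,0],
    [0.3,-0.2,-0.2,0.8,0],
    [0.3,-0.3,-0.4,0.8,0],
    [0.3,-0.4,-0.6,0.8,0],
    [0.3,-0.5,-0.8,0.8,0],
    [0.3,-0.5,-1,0.8,0],
    [0.3,-0.5,-1,0.8,0],
    [0.3,-0.5,-1,0.8,0],
    [0.3,-0.5,-1,0.8,0]
  ]
}}

```text
time_s: 29.3
position: [0.4923, -0.4553, 0.2298]
tcp_rot: [[0.961, 0.275, -0.0], [0.275, -0.961, 0.001], [0.0, -0.002, -1.0]]
force: [0.0, 0.7, 0.1]
opening: 0.648
grasp_force: 0.0
```

Run:
```python
from h import *
d=snap('scene','s5');t=snap('top','t5')
im=np.zeros((600,800,3),np.uint8)
im[:300,:560]=cv2.resize(d['color'][140:290,110:390,::-1],(560,300),interpolation=cv2.INTER_CUBIC)
im[300:,:500]=cv2.resize(t['color'][110:260,110:360,::-1],(500,300),interpolation=cv2.INTER_CUBIC)
cv2.imwrite('pics/f.png',im)
for f,v in (('top0',t),('scene0',d)):
    o=load(f)
    for n,X in (('eye',(.6626,.2056,.03)),('tube',(.4684,.2284,.03)),('knob',(.461,.116,.03))):
        p=proj(v,X).astype(int);w=18;A=o['color'][p[1]-w:p[1]+w,p[0]-w:p[0]+w];B=v['color'][p[1]-w:p[1]+w,p[0]-w:p[0]+w]
        print(f,n,cv2.phaseCorrelate(A.mean(2),B.mean(2)),np.abs(A.astype(int)-B).mean())
print(read_state()['position'])
```

```text
top0 eye ((-0.0002902599252436744, 0.051035888756128855), 1.0131383872596156) 17.689043209876544
top0 tube ((-0.021092901908797757, 0.02442780571730907), 0.9660396213905339) 16.913837448559672
top0 knob ((0.06326636835584765, -0.0019596512010195966), 1.0008361982519707) 12.851851851851851
scene0 eye ((0.051820057967059796, -0.028371413485860586), 0.9865734795727186) 1.5817901234567902
scene0 tube ((0.0997746778564661, 0.34325823765235697), 0.8025558687173918) 4.2806069958847734
scene0 knob ((0.06185595430109814, 0.021594877444925942), 0.9236760311470046) 9.15406378600823
[ 0.49304675 -0.45343702  0.22998482]
```

View pics/f.png

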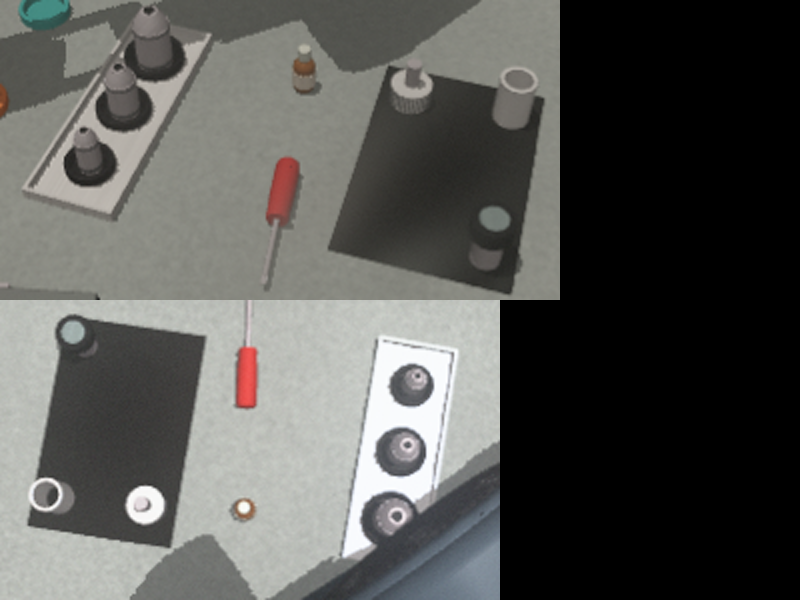

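All three stand upright in their own cups (scene tips (85,131), (118,69), (150,8); top tips (417,377), (406,444), (397,517)), and the look-alikes have not moved. I'll check the tips against the cup centres and hand in if they agree.

Run:
```python
from h import *
d=load('s5');t=load('t5');ok=True
for s,u,X in (((85,131),(417,377),(.618,-.205,.063)),((118,69),(406,444),(.534,-.192,.073)),((150,8),(397,517),(.450,-.179,.083))):
    p,e=tri([(d,(110+s[0]/2-.25,140+s[1]/2-.25)),(t,(110+u[0]/2-.25,110+(u[1]-300)/2-.25))]); print(p,p-X); ok&=bool(np.all(np.abs(p-X)<.007))
if ok: print(hand_in())
```

```text
[ 0.61673006 -0.20438497  0.05918006] [-0.00126994  0.00061503 -0.00381994]
[ 0.53482519 -0.19091106  0.06985633] [ 0.00082519  0.00108894 -0.00314367]
[ 0.44898611 -0.17818278  0.08341571] [-0.00101389  0.00081722  0.00041571]
the job is handed in; nothing more can be done
None
```

I put all three objectives in their matching cups, standing nose up within about 2 mm of the cup centres by camera measurement, left the look-alikes where they were, and handed the job in at about 29 s; no verdict came back.

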